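# Hang the dry chopping board on the free hook

## Robot

A 6-joint arm with a two-finger parallel gripper is mounted at the origin on the work surface. World frame = base frame: x ahead of the robot, y to its left, z up, the work surface at z = 0. Lengths are in m, angles in rad, forces in N, time in s.
With the tool pointing down it reaches from about 0.3 to 0.875 m from the base axis. Payload 6.4 kg.
Tool frame: the origin (TCP) lies midway between the tips of the shut fingers; the grasp point (between the pads) lies 19 mm behind it (ctrl.tcp_to_grasp is the distance from the TCP to the grasp point, in m); z points along the fingers, y is the direction in which the jaws open and shut (so a half turn about z gives the same grasp; the last joint's range is limited). The gripper opens to 85 mm and grips with 20 to 120 N. Pads are 22 mm wide; open, the fingers measure 114 mm over their backs; the gripper's body (76 mm by 85 mm) begins 54 mm behind the grasp point. The pads swing forward as they close: fully open they stand 13 mm farther back than shut.
Start: joints at [-1.39, 0.181, 1.607, -0, 1.354, -0.206], TCP at [0.217, -0.533, 0.203] pointing down, gripper open.
Joint ranges: [-2.99, 2.99], [-0.89, 2.07], [0.3, 2.58], [-1.14, 4.28], [0, 2.63], [-3.12, 3.12]. Speed limits (rad/s): [2.57, 2.57, 3.01, 3.14, 3.14, 3.14].

## Interface

Orientations are given as a unit quaternion [w, x, y, z].
In Python, from bench import monitor, imaging, order, spotter, ctrl gives the robot as it stands.
- The arm moves only by the shell command python3 -m pendant 'ROWS'. ROWS is JSON, a list that holds one entry, the list of rows, each a list of 5 numbers: the shift along the world's x, y, z in mm, then the turn about the world's z in degrees, then the finger opening in mm, from 0 to 85.4. A call has 1 to 8 rows; each row shifts and turns the commanded pose from where the row before left it; what a row does not reach is not made up. A row lasts 1/8 s, in which the tool goes at most 62.5 mm and 10.7 degrees, less where a joint would pass 70% of its speed; a pose out of reach is approached as far as the arm can. A call with a gripper value outside its range is refused whole. The fingers move at their own pace and stop on an object; the grip force is fixed at half the most. Time passes only in rows, so rows that do not move let the fingers close. It gives the time, the measured TCP pose, the force and the opening at its end, in the units of the state.
- monitor.get_obs(): the state, without advancing time (a new reading comes with each control period).
- imaging.camera(name): name is "scene" or "top" or "wrist"; returns a dict with "img" (384x512x3 uint8, red, green, blue), "vfov" (degrees; the focal length in pixels is half the picture's height over the tangent of half this angle, whatever the lens; pixels are square), "cx", "cy" (the principal point, pixels), "origin" and "orientation" of the camera in the world. Camera axes: x right, y down, z forward; pixel columns grow to the right and rows downward; lengths in m; the calibration is good to about 2 mm. A picture is of the moment at which its call begins. There is no depth.
- order.hand_in(): hands the job in, once; it reports no verdict.
Trained networks look in the newest picture that a camera, given by its name, has taken for a name from the list of things; names that differ only in an ending like _2 or _b are one class to them, and where a whole thing is asked for, a point or a joint stands for the part that bears it (a point fixed in the world has none). Each returns a list of dicts, best first, with "confidence" (0 to 1); they miss things now and then, are a little off and sometimes report something else, mostly with a low value. They report only what shows in the picture. A call takes as long as a camera call. They do not tell look-alikes from the thing itself.
- spotter.recognise(camera, thing): "at" ([x, y, z] in m, in the coordinates of the camera as it stood for that picture, good to about 4 mm: the middle of the surface that is visible of it).
- spotter.tip_of(camera, thing): "at" ([x, y, z] in m, in the coordinates of the camera as it stood for that picture, good to about 4 mm: a listed point, or the origin of a listed thing).
The state is a dict: "time_s": time; "q": joint angles; "dq": joint speeds; "joint_efforts": joint torques, N m; "eef_pos": TCP position; "eef_rot": TCP orientation; "wrist_force": force on the tool from outside, world axes, zero at the start; "torque": the same for the moment, N m; "opening": opening from 0.0 (shut) to 1.0 (fully open).
Only numpy, scipy, OpenCV 4.12 (cv2) and the standard library are available. Lean on these libraries where they do the work, as an engineer would, in place of code of your own. Each camera call takes 0.05 s, during which the arm holds its last target. There are 200 camera calls.

## Task

The small wooden chopping board standing in the dish drainer is dry. Take it out and hang it by its finger hole on the free hook of the hook stand, so that it hangs upright and still from the hook. Leave the turner on its hook, the plate in the drainer, and the mug and the jar where they are.

Things in the scene. Friction and masses are not known exactly. Their poses are not given: they have to be found in the camera images.
- board: Wooden chopping board, 150 wide (its y), 190 high (z), 15 thick (x), 0.2 to 0.4 kg, on edge in a drainer slot with 2.5 mm play on either side (may lean a few degrees). Origin: centre of its lower edge. Round finger hole, 28 mm, through along x, centred across the width, 150 mm above the origin: 26 mm of plain wood lie above it, to be pinched from above.
- board_eye (a point): The centre of the board's finger hole, at mid thickness; axes as the board's.
- free_hook: The empty steel hook, fixed. Origin: on the rail's axis, 245 mm above the worktop. An 8 mm round bar runs level from there along the hook's -x (towards the robot's side) for 76 mm, then turns up to a tip 84 mm out whose top is 15 mm above the bar's axis. Clip on the rail: 19 mm across, 22 long. A board hangs across the bar, its x along the hook's x. Nothing of the stand is higher than the tips.
- turner_hook: The other hook on the same rail, of the same shape and with the same axes, 144 to 216 mm from the free one; the turner hangs on it. Either may be the left one.
- stand: Fixed steel hook stand: level round rail, 12 mm thick, 400 long (its y), axis 245 mm above the worktop, on two posts at y = -190 and +190 mm with flat feet 12 mm high that reach 115 mm towards -x. Origin: on the worktop below the rail's middle. The hooks point to its -x.
- turner: Small slotted turner, steel blade 69 mm wide, black handle, 210 mm long, loose, hanging by a wire eye on turner_hook, 45 mm out from the rail. Origin: centre of the eye; it reaches 17 mm above and 196 mm below. To be left hanging.
- drainer: Fixed steel wire dish drainer on a grey tray, 300 (its x) by 215 (y). Origin: centre of its underside. Rim wire 58 mm high; divider hoops 110 wide, 80 high, 24 mm apart along x form the slots; things in it rest on two rods, tops 20 mm above the worktop. Board and plate stand in the slots at x = -48 and +48 mm, either way round, their faces along x.
- plate: White side plate, 180 mm across, 17 mm thick, loose, standing upright in the other slot, top about 188 mm above the worktop. Origin: its centre. To be left there.
- mug: White mug, 80 mm across, 90 mm high, standing loose on the worktop between drainer and stand; origin at the centre of its underside. To be left there.
- jar: Closed amber glass jar, 64 mm across, 95 mm high, standing loose on the worktop behind the stand (beyond it from the robot); origin at the centre of its underside. To be left there.
There are look-alikes about, which are no part of the job. Of the things shaped like the board, the wooden one is meant.

How it is judged:
By the outcome, as a careful person would: the job done as asked, in the order asked, and still so for the second after the job is handed in, with the robot touching nothing.
It also fails if it takes over 45 s, if anything falls off the work surface, if the arm or the gripper's body presses on something with over 40 N, if the wrist force passes 120 N, or if a joint passes its speed limit or range.

## Working session

There is one attempt and no reset: what is moved stays moved. The work goes in short steps, Python scripts to look and compute and a shell command to move; the robot and the scene stay as the last step left them, time stands still between calls to the robot, and variables do not carry over. Pictures are saved under pics/ and viewed, about 8 in all and at most 12, crops included, and the job is handed in when it is done.

```bash
mkdir -p pics
cat > h.py <<'E'
from bench import monitor, imaging, order, spotter, ctrl
import numpy as np, cv2
from scipy.spatial.transform import Rotation as R
def rot(q): return R.from_quat([q[1],q[2],q[3],q[0]]).as_matrix()
def look(cam,save=None):
    c=imaging.camera(cam)
    if save: cv2.imwrite('pics/'+save,cv2.cvtColor(c['img'],cv2.COLOR_RGB2BGR))
    return c
def find(c,cam,names,fn='tip_of',n=3):
    M=rot(c['orientation']);o=np.array(c['origin'])
    for t in names:
        for d in getattr(spotter,fn)(cam,t)[:n]:
            p=np.array(d['at']); print(cam,fn,t,round(d['confidence'],2),np.round((M@p+o)*1000),'px',np.round(px(c,M@p+o)))
def f(c): return c['img'].shape[0]/2/np.tan(np.radians(c['vfov'])/2)
def px(c,P):
    p=rot(c['orientation']).T@(np.array(P)-np.array(c['origin'])); return np.array([c['cx'],c['cy']])+f(c)*p[:2]/p[2]
def onplane(c,uv,z=None,ax=2):
    d=rot(c['orientation'])@np.array([(uv[0]-c['cx'])/f(c),(uv[1]-c['cy'])/f(c),1]);o=np.array(c['origin'])
    return (o+d*(z-o[ax])/d[ax])*1000
E
python3 - <<'E'
from h import *
names=['board','board_eye','free_hook','turner_hook','stand','turner','drainer','plate','mug','jar']
for cam in ['scene','top']:
    c=look(cam,cam+'1.png'); print(cam,c['vfov'],c['origin'],c['orientation'])
    find(c,cam,names)
    find(c,cam,['board'],'recognise')
print(ctrl.tcp_to_grasp, monitor.get_obs())
E
```

```text
scene 54.76015794581868 [1.1880276  0.01754623 0.94232202] [-0.20475512  0.58675108  0.74204151 -0.25134222]
scene tip_of board 0.92 [ 538. -299.   24.] px [201. 188.]
scene tip_of board 0.86 [ 491. -530.   -3.] px [140. 169.]
scene tip_of board 0.82 [ 757. -336.   -3.] px [165. 251.]
scene tip_of board_eye 0.84 [ 537. -298.  169.] px [196. 157.]
scene tip_of board_eye 0.83 [ 754. -337.  151.] px [154. 221.]
scene tip_of board_eye 0.66 [ 491. -526.  145.] px [130. 138.]
scene tip_of free_hook 0.77 [591. 265. 244.] px [412. 193.]
scene tip_of free_hook 0.24 [648.  75. 232.] px [328. 200.]
scene tip_of turner_hook 0.65 [681. 103. 246.] px [340. 210.]
scene tip_of stand 0.74 [638. 188.  -4.] px [354. 253.]
scene tip_of turner 0.55 [652.  75. 232.] px [327. 201.]
scene tip_of drainer 0.8 [ 489. -293.    2.] px [208. 181.]
scene tip_of drainer 0.25 [ 538. -298.  171.] px [195. 156.]
scene tip_of plate 0.78 [ 441. -294.   96.] px [210. 151.]
scene tip_of mug 0.77 [405.   6.   1.] px [303. 178.]
scene tip_of jar 0.68 [750. 177.  -3.] px [347. 289.]
scene recognise board 0.9 [ 843. -144.  12
[... 1461 characters left out ...]
187 {'time_s': 1.2, 'q': array([-1.39028182e+00,  1.80775740e-01,  1.60701409e+00,  2.26199426e-06,
        1.35380607e+00, -2.06303885e-01]), 'dq': array([-8.06409102e-04, -1.80583891e-05,  9.71885086e-04,  1.60146108e-04,
        1.30933753e-03,  2.33408030e-05]), 'joint_efforts': array([ 1.26990177e-03, -4.44843471e+01, -3.51677084e+01, -1.46428015e-04,
        7.09684664e-04, -6.17677728e-06]), 'eef_pos': array([ 0.21693135, -0.53251658,  0.20349529]), 'eef_rot': array([-1.60995489e-06,  9.81354719e-01,  1.92205397e-01,  1.12532752e-06]), 'wrist_force': array([-0.33227265, -0.36034515, -0.17132621]), 'torque': array([-0.01240819,  0.04776656,  0.05265566]), 'opening': 1.0001218341540508}
```

View pics/scene1.png

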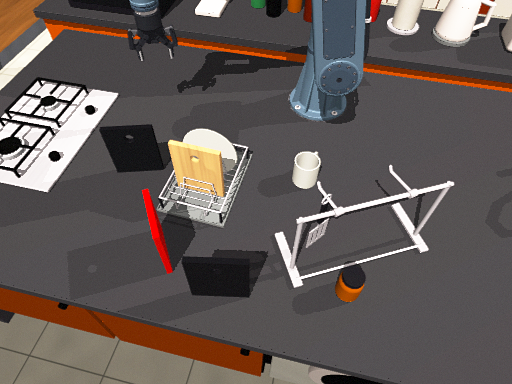

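View pics/top1.png

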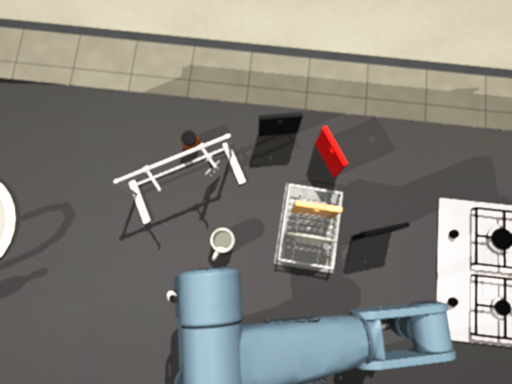

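The scene picture shows the wooden board at about (197,165) and the white plate behind it. The empty hook is near (400,180), and the turner hangs near (320,225). The black and red boards are look-alikes. The top view agrees: board at (316,209), free hook near (150,178).

The estimates are consistent: eye (540,-296,168), free hook (590,266,245), stand yaw about 30°. I'll move above the board.

```bash
python3 -m pendant '[[[0,0,60,0,60],[46,34,30,10,60],[46,34,0,10,60],[46,34,0,10,60],[46,34,0,10,60],[46,34,0,10,60],[46,34,0,10,60],[47,33,0,5,60]]]'
python3 - <<'E'
from h import *
for cam in ['wrist','top']:
    c=look(cam,cam+'2.png'); print(c['origin'],rot(c['orientation']).round(2).tolist())
    find(c,cam,['board','board_eye','drainer','plate'])
print(monitor.get_obs()['eef_pos'],monitor.get_obs()['eef_rot'],monitor.get_obs()['time_s'])
E
```

```text
time_s: 2.2
eef_pos: [0.5398, -0.2953, 0.2927]
eef_rot: [0.0, 0.723, 0.691, -0.0]
wrist_force: [0.5, -1.2, 1.2]
opening: 0.7
[ 0.54320466 -0.21226034  0.46290397] [[1.0, -0.04, -0.02], [-0.05, -0.95, -0.32], [-0.0, 0.32, -0.95]]
wrist tip_of board 0.92 [ 753. -339.    2.] px [406. 163.]
wrist tip_of board 0.75 [ 487. -528.   -3.] px [227. 283.]
wrist tip_of board 0.66 [ 839. -150.   -1.] px [491.   9.]
wrist tip_of board_eye 0.69 [ 753. -339.  144.] px [467. 198.]
wrist tip_of board_eye 0.61 [ 488. -529.  145.] px [218. 356.]
wrist tip_of plate 0.91 [ 439. -296.   96.] px [162. 159.]
[ 0.30262775 -0.11087756  1.60401451] [[0.11, -0.97, 0.21], [-0.99, -0.11, 0.02], [0.0, -0.21, -0.98]]
top tip_of board 0.91 [ 843. -148.   -2.] px [278. 133.]
top tip_of board 0.74 [ 491. -530.   -2.] px [372. 234.]
top tip_of board_eye 0.91 [ 843. -149.  151.] px [281. 119.]
top tip_of board_eye 0.81 [ 491. -528.  140.] px [383. 230.]
top tip_of board_eye 0.65 [ 757. -339.  146.] px [332. 148.]
top tip_of drainer 0.65 [ 492. -295.   -1.] px [308. 227.]
top tip_of drainer 0.52 [759. 174.  -0.] px [192. 145.]
top tip_of plate 0.57 [ 443. -292.   96.] px [309. 238.]
[ 0.53762828 -0.29768418  0.29268407] [ 1.11023836e-04  7.25123916e-01  6.88618393e-01 -5.41236547e-05] 2.7
```

View pics/wrist2.png

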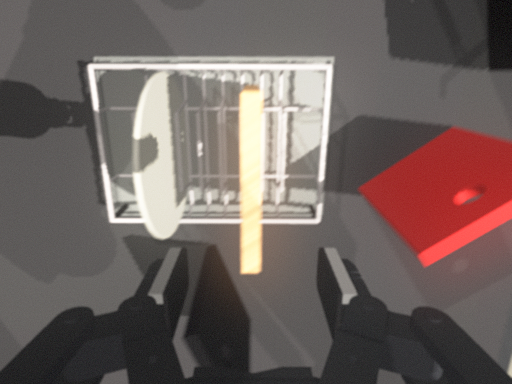

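The wrist view shows the board's top edge running from about (251,87) to (252,273), with the fingers straddling it. I'll segment it and project onto z=0.21.

Run:
```python
from h import *
c=look('wrist'); im=cv2.cvtColor(c['img'],cv2.COLOR_RGB2HSV)
m=cv2.inRange(im,(8,60,110),(28,255,255))
n,l,s,_=cv2.connectedComponentsWithStats(m); k=1+np.argmax(s[1:,4]); print(s[k])
for v in (s[k][1],s[k][1]+6,130,180,230,s[k][1]+s[k][3]-5,s[k][1]+s[k][3]-1):
    u=np.where(l[v]==k)[0]; 
    print(v,u.min(),u.max(),onplane(c,(u.min(),v),.21).round(1),onplane(c,(u.max()+1,v),.21).round(1))
o=monitor.get_obs();print(o['eef_pos'],rot(o['eef_rot'])[:,1])
```

```text
[240 150  23 124 984]
150 240 240 [ 529.2 -268.3  210. ] [ 529.9 -268.4  210. ]
156 240 241 [ 528.9 -273.   210. ] [ 530.4 -273.1  210. ]Traceback (most recent call last):
  File "<stdin>", line 7, in <module>
    return umr_minimum(a, axis, None, out, keepdims, initial, where)
ValueError: zero-size array to reduction operation minimum which has no identity
```

Run:
```python
from h import *
c=look('wrist'); im=c['img'].astype(int)
m=((im[...,0]-im[...,2]>45)&(im[...,1]-im[...,2]>15)&(im[...,0]>120)).astype(np.uint8)
n,l,s,_=cv2.connectedComponentsWithStats(m); k=1+np.argmax(s[1:,4]); print(s[k])
y0,h=s[k][1],s[k][3]
for v in (y0,y0+5,120,150,180,210,240,260,y0+h-4,y0+h-1):
    u=np.where(l[v]==k)[0]
    if len(u): print(v,u.min(),u.max(),onplane(c,(u.min(),v),.21).round(1),onplane(c,(u.max()+1,v),.21).round(1))
o=monitor.get_obs();print(o['eef_pos'],rot(o['eef_rot'])[:,1])
```

```text
[ 240  145   23  128 1761]
145 240 241 [ 529.5 -264.4  210. ] [ 531.  -264.5  210. ]
150 240 241 [ 529.3 -268.2  210. ] [ 530.8 -268.3  210. ]
150 240 241 [ 529.3 -268.2  210. ] [ 530.8 -268.3  210. ]
180 241 255 [ 528.6 -292.1  210. ] [ 540.3 -292.7  210. ]
210 241 261 [ 527.  -317.3  210. ] [ 543.9 -318.2  210. ]
240 241 261 [ 525.4 -344.2  210. ] [ 542.8 -345.1  210. ]
260 241 261 [ 524.2 -363.1  210. ] [ 542. -364.  210.]
269 241 261 [ 523.6 -371.9  210. ] [ 541.7 -372.8  210. ]
272 242 260 [ 524.3 -374.9  210. ] [ 540.7 -375.7  210. ]
[ 0.53785079 -0.29739807  0.2926942 ] [ 9.98693447e-01 -5.11016108e-02  1.52818951e-04]
```

```bash
python3 -m pendant '[[[-1,-2,-50,0,60],[0,0,-40,0,60],[0,0,-14.5,0,60],[0,0,0,0,0],[0,0,0,0,0],[0,0,0,0,0],[0,0,0,0,0],[0,0,0,0,0]]]'
```

```text
time_s: 3.8
eef_pos: [0.5376, -0.2987, 0.1885]
eef_rot: [0.0, 0.724, 0.689, 0.0]
wrist_force: [-0.7, -0.5, -0.6]
opening: 0.001
```

The opening reads 0.001, so the fingers shut on nothing. I'll look.

Run:
```python
from h import *
a=look('wrist'); b=look('scene'); 
find(b,'scene',['board','board_eye','plate'])
B=cv2.resize(b['img'][90:250,100:300],None,fx=2.4,fy=2.4,interpolation=cv2.INTER_CUBIC)
A=cv2.resize(a['img'],(300,384)) if 0 else a['img'][:,150:450]
im=np.hstack([A,B]); cv2.imwrite('pics/m3.png',im[...,::-1]); print(im.shape, monitor.get_obs()['opening'])
```

```text
scene tip_of board 0.86 [ 840. -145.   -2.] px [221. 294.]
scene tip_of board 0.82 [ 758. -340.   -1.] px [163. 251.]
scene tip_of board 0.68 [ 491. -531.   -1.] px [139. 169.]
scene tip_of board_eye 0.82 [ 492. -526.  146.] px [129. 138.]
scene tip_of board_eye 0.81 [ 753. -341.  149.] px [153. 221.]
scene tip_of board_eye 0.81 [ 839. -148.  148.] px [216. 268.]
scene tip_of plate 0.92 [ 441. -296.   96.] px [209. 151.]
(384, 780, 3) -0.0021213354091816627
```

View pics/m3.png

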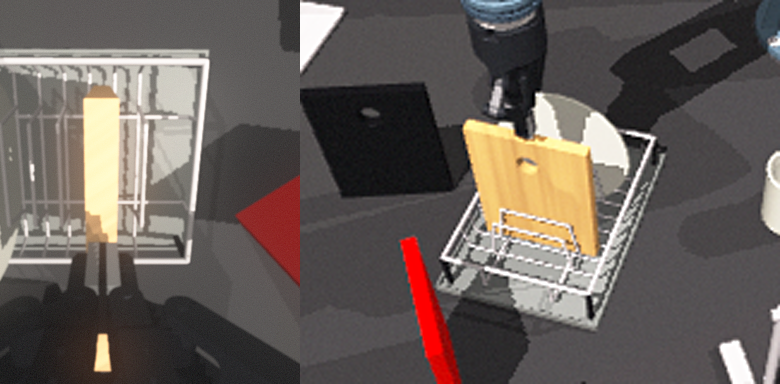

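The wrist view shows shut fingers over the middle of the board's top edge at about (100,260). The scene crop shows them at about (515,130). I need a closer crop.

Run:
```python
from h import *
a=look('wrist'); b=look('scene')
B=cv2.resize(b['img'][115:175,160:230],(466,400),interpolation=cv2.INTER_CUBIC)
A=cv2.resize(a['img'][224:384,196:326],(325,400),interpolation=cv2.INTER_CUBIC)
cv2.imwrite('pics/m4.png',np.hstack([A,B])[...,::-1])
print(px(b,[.5376,-.2987,.1885]),px(b,[.5376,-.2987,.21]))
print(monitor.get_obs())
```

```text
[194.527528   151.87008469] [193.58642002 146.4488228 ]
{'time_s': 4.15, 'q': array([-6.99971013e-01,  2.81267015e-01,  1.51777130e+00,  3.07562093e-05,
        1.34261819e+00, -6.50398095e-01]), 'dq': array([ 0.00037978,  0.00227729,  0.00112471, -0.00031709, -0.00113259,
       -0.00109589]), 'joint_efforts': array([ 4.94583015e-03, -4.94114757e+01, -3.50172329e+01, -3.15700890e-04,
        1.60004704e-03, -1.13059983e-06]), 'eef_pos': array([ 0.5374264 , -0.29861287,  0.18798453]), 'eef_rot': array([-3.33761384e-05,  7.24416857e-01,  6.89362181e-01,  1.13773637e-05]), 'wrist_force': array([-0.42113413, -0.10452015, -0.1397341 ]), 'torque': array([0.016498  , 0.02355462, 0.0056266 ]), 'opening': 0.0029229526939999547}
```

View pics/m4.png

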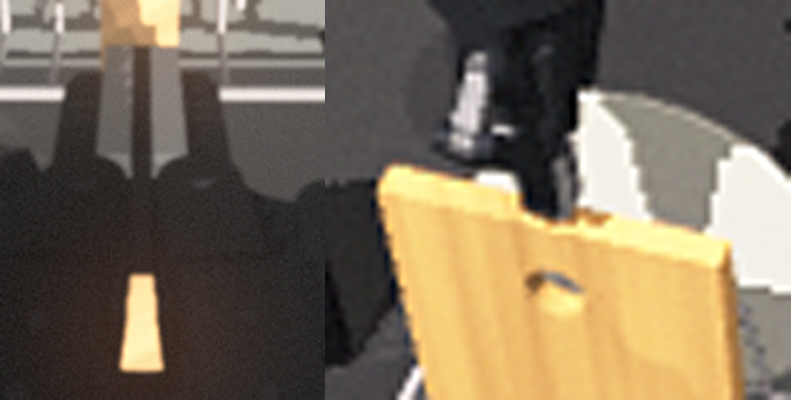

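```bash
python3 - <<'E'
from h import *
a=look('wrist'); o=monitor.get_obs(); p=o['eef_pos']
for dz in (0,.01,.019,.03): print('wrist px of TCP+',dz,px(a,p+[0,0,dz]).round(1), px(a,p+[0,.011,dz]).round(1))
im=a['img'].astype(int); m=(im[...,0]-im[...,2]>45)&(im[...,0]>120)
for v in list(range(110,245,15))+[240,250,260,335,345,365]:
    u=np.where(m[v,200:330])[0]+200
    if len(u): print(v,u.min(),u.max(),onplane(a,(u.min(),v),.21).round(1),onplane(a,(u.max()+1,v),.21).round(1))
E
python3 -m pendant '[[[0,0,0,0,0]]]'
```

```text
wrist px of TCP+ 0 [253.2 232.6] [252.2 214.3]
wrist px of TCP+ 0.01 [253.2 240.9] [252.2 221.9]
wrist px of TCP+ 0.019 [253.3 249.3] [252.2 229.4]
wrist px of TCP+ 0.03 [253.3 260.7] [252.2 239.7]
110 233 270 [ 532.1 -229.5  210. ] [ 548.3 -230.3  210. ]
125 233 269 [ 531.6 -235.9  210. ] [ 547.7 -236.7  210. ]
140 233 269 [ 531.2 -242.4  210. ] [ 547.5 -243.2  210. ]
155 233 269 [ 530.7 -249.2  210. ] [ 547.3 -250.   210. ]
170 233 269 [ 530.3 -256.1  210. ] [ 547.  -256.9  210. ]
185 234 268 [ 530.2 -263.3  210. ] [ 546.3 -264.   210. ]
200 234 268 [ 529.7 -270.6  210. ] [ 546.1 -271.4  210. ]
215 235 268 [ 529.7 -278.2  210. ] [ 545.8 -279.   210. ]
230 236 267 [ 529.7 -286.1  210. ] [ 545.1 -286.8  210. ]
240 236 267 [ 529.3 -291.5  210. ] [ 544.9 -292.2  210. ]
335 248 257 [ 532.1 -349.   210. ] [ 537.6 -349.3  210. ]
345 246 258 [ 530.7 -355.8  210. ] [ 537.8 -356.1  210. ]
365 244 260 [ 528.8 -369.8  210. ] [ 538.3 -370.2  210. ]
time_s: 4.32
eef_pos: [0.5374, -0.2986, 0.188]
eef_rot: [-0.0, 0.724, 0.689, -0.0]
wrist_force: [-0.0, -0.6, -0.0]
opening: 0.001
```

The fingers visibly end about 20 mm short of where the reported TCP puts them. They shut just above the wood, with almost no force. I'll open, go about 20 mm lower and close again.

```bash
python3 -m pendant '[[[0,0,15,0,50],[0,0,0,0,50],[0,0,0,0,50],[0,0,-15,0,50],[0,0,-10,0,50],[0,0,-10,0,50],[0,0,0,0,50]]]'
python3 - <<'E'
from h import *
a=look('wrist'); b=look('scene')
B=cv2.resize(b['img'][115:175,160:230],(466,400),interpolation=cv2.INTER_CUBIC)
A=cv2.resize(a['img'][224:384,196:326],(325,400),interpolation=cv2.INTER_CUBIC)
cv2.imwrite('pics/m5.png',np.hstack([A,B])[...,::-1])
E
```

```text
time_s: 5.2
eef_pos: [0.5367, -0.298, 0.1663]
eef_rot: [-0.001, 0.724, 0.689, -0.0]
wrist_force: [-0.5, 0.5, -0.1]
opening: 0.583
```

View pics/m5.png

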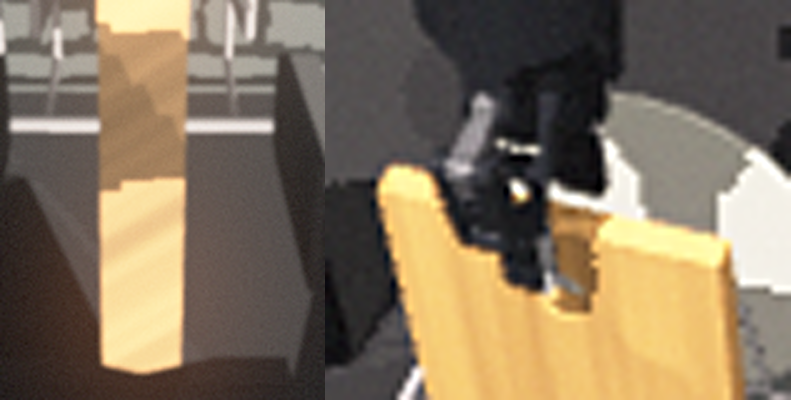

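The front finger's tip is now in front of the wood at about (193,158) in full-picture pixels, and the fingers straddle the edge. Closing.

```bash
python3 -m pendant '[[[0,0,0,0,0],[0,0,0,0,0],[0,0,0,0,0],[0,0,0,0,0],[0,0,0,0,0]]]'; python3 -m pendant '[[[0,0,8,0,0],[0,0,8,0,0],[0,0,0,0,0]]]'
```

```text
time_s: 5.92
eef_pos: [0.5378, -0.2989, 0.1688]
eef_rot: [0.001, 0.724, 0.689, 0.0]
wrist_force: [-0.9, -0.3, 4.7]
opening: 0.157
time_s: 6.3
eef_pos: [0.5377, -0.2989, 0.1847]
eef_rot: [0.001, 0.724, 0.689, 0.0]
wrist_force: [0.3, -0.0, -1.6]
opening: 0.156
```

Gripped, with an opening consistent with the 15 mm board. Now lift it clear, check, then carry it over.

```bash
python3 -m pendant '[[[0,0,40,0,0],[0,0,45,0,0],[0,0,45,0,0],[0,0,0,0,0]]]'; python3 -m pendant '[[[-10,55,0,4,0],[-10,61,0,4,0],[-10,61,0,4,0],[-10,61,0,4,0],[-10,61,0,4,0],[-10,61,0,4,0],[-9,61,0,4,0],[-9,61,0,5,0]]]'
python3 - <<'E'
from h import *
for cam in ['scene','top','wrist']:
    c=look(cam,cam+'6.png'); find(c,cam,['free_hook','turner_hook','stand','board','board_eye'])
print(monitor.get_obs()['eef_pos'],rot(monitor.get_obs()['eef_rot'])[:,1],monitor.get_obs()['opening'],monitor.get_obs()['wrist_force'])
a,b,d=[cv2.imread(f'pics/{n}6.png') for n in('scene','top','wrist')]
cv2.imwrite('pics/m6.png',np.hstack([cv2.resize(a[100:300,260:460],(400,400)),cv2.resize(d,(400,400))]))
E
```

```text
time_s: 6.8
eef_pos: [0.5391, -0.3, 0.3188]
eef_rot: [0.004, 0.724, 0.689, 0.0]
wrist_force: [-0.9, -0.3, -2.2]
opening: 0.156
time_s: 7.8
eef_pos: [0.458, 0.1851, 0.3122]
eef_rot: [-0.001, 0.498, 0.867, -0.001]
wrist_force: [0.4, -0.0, -2.6]
opening: 0.153
scene tip_of free_hook 0.67 [591. 265. 245.] px [412. 193.]
scene tip_of turner_hook 0.69 [683. 101. 247.] px [339. 210.]
scene tip_of stand 0.61 [637. 189.  -3.] px [354. 253.]
scene tip_of board 0.85 [ 490. -530.   -1.] px [140. 169.]
scene tip_of board 0.72 [459. 186. 166.] px [371. 168.]
scene tip_of board 0.67 [ 757. -340.   -2.] px [163. 251.]
scene tip_of board_eye 0.89 [ 839. -148.  149.] px [216. 268.]
scene tip_of board_eye 0.79 [462. 188. 313.] px [388. 129.]
scene tip_of board_eye 0.72 [ 488. -525.  147.] px [130. 137.]
top tip_of turner_hook 0.65 [692.  95. 244.] px [203. 145.]
top tip_of turner_hook 0.62 [ 443. -293.   94.] px [310. 238.]
top tip_of stand 0.96 [638. 190.   3.] px [184. 175.]
top tip_of board 0.94 [ 761. -336.   -5.] px [324. 158.]
top tip_of board 0.86 [ 844. -146.   -3.] px [277. 132.]
top tip_of board 0.61 [460. 191. 162.] px [168. 215.]
top tip_of board_eye 0.83 [ 758. -337.  148.] px [332. 148.]
top tip_of board_eye 0.78 [ 843. -148.  151.] px [280. 119.]
top tip_of board_eye 0.67 [ 493. -528.  143.] px [383. 230.]
wrist tip_of free_hook 0.93 [594. 263. 245.] px [463. 190.]
wrist tip_of board_eye 0.53 [398.   6.  -1.] px [161. 214.]
[0.45949912 0.18327365 0.31406808] [8.64705617e-01 5.02278988e-01 1.23308561e-04] 0.1560037008652777 [-0.91614847 -0.19481173 -1.45254879]
```

View pics/m6.png

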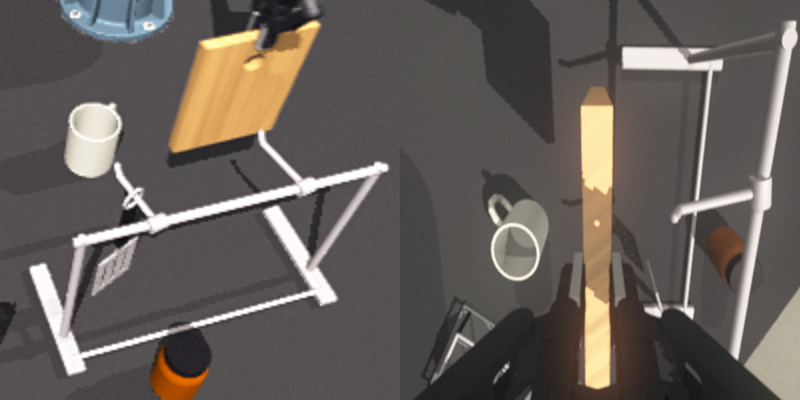

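The board is held upright. The hook's bar shows in the wrist view, with its tip at about (352,204) and its clip at about (463,185) in raw pixels. The turner, mug and jar are undisturbed. I'll measure the rail, bar and board ends in the wrist image.

Run:
```python
from h import *
c=look('wrist'); im=c['img'].astype(int); g=im.sum(2)/3; o=monitor.get_obs(); T=o['eef_pos']*1000
sat=im.max(2)-im.min(2)
w=(g>110)&(sat<40)
P=[]
for v in (60,90,120,150,230,250,270,290):   # rail
    u=np.where(w[v,430:505])[0]+430
    if len(u): P.append(onplane(c,(u.mean()+.5,v+.5),.2475)); print('rail',v,u.min(),u.max(),P[-1].round(1))
P=np.array(P); d=np.polyfit(P[:,1],P[:,0],1); print('rail dx/dy',d,'hook yaw',np.degrees(np.arctan(-d[0])))
Q=[]
for u in range(365,450,8):  # bar
    v=np.where(w[180:222,u])[0]+180
    if len(v): Q.append(onplane(c,(u+.5,v.mean()+.5),.247)); print('bar',u,v.min(),v.max(),Q[-1].round(1))
Q=np.array(Q); e=np.polyfit(Q[:,0],Q[:,1],1); print('bar yaw',np.degrees(np.arctan(e[0])))
u=np.where(w[185:225,335:365]); print('tip cols from',u[1].min()+335,'rows at',u[0][u[1]<u[1].min()+4].mean()+185)
m=(im[...,0]-im[...,2]>45)&(im[...,0]>110)
A=rot(o['eef_rot'])[:,:2]
for v in (88,92,100,110,140,180,240,330,360,366,370,374):
    k=np.where(m[v,215:270])[0]+215
    if len(k):
        p=[(onplane(c,(q,v+.5),.354)-T)@A for q in(k.min(),k.max()+1)]; print('board',v,k.min(),k.max(),np.round(p,1).tolist())
find(c,'wrist',['free_hook']); print(T,A[:,1])
```

```text
rail 60 483 499 [547.9 341.3 247.5]
rail 90 476 492 [557.  324.8 247.5]
rail 120 469 484 [566.3 307.2 247.5]
rail 150 463 477 [576.8 289.  247.5]
rail 230 444 459 [607.3 234.2 247.5]
rail 250 440 454 [615.8 219.1 247.5]
rail 270 435 449 [624.3 203.1 247.5]
rail 290 431 504 [649.4 195.8 247.5]
rail dx/dy [-6.16320358e-01  7.55988892e+02] hook yaw 31.646373475000544
bar 365 196 207 [535.9 219.6 247. ]
bar 373 195 221 [542.9 220.3 247. ]
bar 381 180 204 [541.7 231.7 247. ]
bar 389 192 203 [549.5 231.2 247. ]
bar 397 190 201 [553.6 235.5 247. ]
bar 405 189 200 [558.3 239.1 247. ]
bar 413 188 199 [562.9 242.7 247. ]
bar 421 187 197 [567.3 246.7 247. ]
bar 429 185 196 [571.7 250.6 247. ]
bar 437 184 195 [576.3 254.2 247. ]
bar 445 183 193 [580.7 258.  247. ]
bar yaw 40.04553049132656
tip cols from 346 rows at 210.1875
board 88 241 263 [[78.5, -4.8], [78.5, 3.7]]
board 92 238 266 [[77.1, -5.9], [77.1, 4.9]]
board 100 232 269 [[74.2, -8.2], [74.2, 6.0]]
board 110 231 269 [[70.5, -8.6], [70.6, 6.1]]
board 140 231 269 [[59.2, -8.8], [59.2, 6.3]]
board 180 233 269 [[42.9, -8.4], [43.0, 6.6]]
board 240 235 269 [[16.0, -8.0], [16.0, 7.0]]
board 330 235 269 [[-31.5, -8.8], [-31.5, 7.8]]
board 360 236 268 [[-49.7, -8.6], [-49.6, 7.7]]
board 366 237 268 [[-53.4, -8.1], [-53.4, 7.7]]
board 370 238 268 [[-56.0, -7.7], [-56.0, 7.8]]
wrist tip_of free_hook 0.6 [589. 264. 246.] px [459. 187.]
wrist tip_of free_hook 0.5 [751. 172.  -1.] px [408. 235.]
[459.46220561 183.33342973 314.04244996] [8.64641992e-01 5.02388518e-01 4.90598622e-05]
```

The bar appears about 40° in yaw while the rail gives about 29°. Before inserting I'll overlay models at 30° and 40° on all the cameras.

Run:
```python
from h import *
def draw(c,img,crop,s):
    x0,y0,w,h=crop
    I=cv2.resize(img[y0:y0+h,x0:x0+w],None,fx=s,fy=s,interpolation=cv2.INTER_CUBIC)[...,::-1].copy()
    for yaw,col in((30,(0,255,0)),(40,(0,0,255))):
        t=np.radians(yaw);d=np.array([-np.cos(t),-np.sin(t),0]);o=np.array([.5905,.265,.245])
        pts=[o,o+.080*d,o+.080*d+[0,0,.015]]
        q=[tuple(int(k) for k in ((px(c,p)-[x0,y0]+.5)*s)) for p in pts]
        for a,b in zip(q,q[1:]): cv2.line(I,a,b,col,1)
    t=np.radians(30);r=np.array([-np.sin(t),np.cos(t),0]);o=np.array([.638,.189,.245])
    q=[tuple(int(k) for k in ((px(c,o+r*k)-[x0,y0]+.5)*s)) for k in(-.2,.2)]; cv2.line(I,*q,(255,0,255),1)
    return cv2.resize(I,(390,300)) if I.shape[:2]!=(300,390) else I
L=[draw(look('wrist'),imaging.camera('wrist')['img'],(320,120,156,120),2.5),draw(look('scene'),imaging.camera('scene')['img'],(330,140,104,80),3.75),
   draw(look('top'),imaging.camera('top')['img'],(120,130,104,80),3.75)]
cv2.imwrite('pics/m7.png',np.vstack([np.hstack(L[:2]),np.hstack([L[2],L[2]*0])]))
```

```text
(no output)
```

View pics/m7.png

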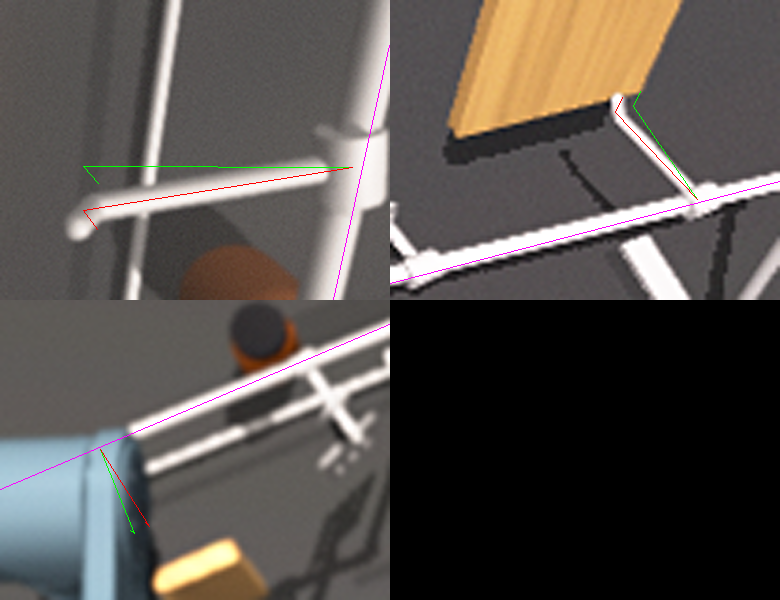

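Red (40°) matches the bar in the wrist view (elbow near (90,210)) and in the scene view (tip near (617,100)). The hook therefore points along yaw 40°, even though the rail itself lies at about 29°. I'll align the board across the bar, 125 mm out and with the eye at 250 mm, then check.

```bash
python3 -m pendant '[[[10,2,0,5,0],[25,0,-20,5,0],[0,0,-44,0,0],[0,0,0,0,0]]]'
python3 - <<'E'
from h import *
o=monitor.get_obs(); T=o['eef_pos']*1000; print(T,rot(o['eef_rot'])[:,1].round(3),o['wrist_force'].round(1))
c=look('wrist','w8.png'); find(c,'wrist',['free_hook'])
s=look('scene'); find(s,'scene',['board_eye'],n=4)
t=np.radians(40);d=np.array([-np.cos(t),-np.sin(t),0]);n=np.array([-np.sin(t),np.cos(t),0])
for c_,nm,crop in((c,'wrist',None),(s,'scene',None)):
    I=c_['img'][...,::-1].copy()
    k=3; I=cv2.resize(I,None,fx=k,fy=k,interpolation=cv2.INTER_CUBIC)
    P=lambda p: tuple(int(q) for q in (px(c_,p)+.5)*k)
    h0=np.array([.5905,.2655,.245])
    pl=[h0,h0+.08*d,h0+.084*d+[0,0,.015]]
    for a,b in zip(pl,pl[1:]): cv2.line(I,P(a),P(b),(0,0,255),1)
    e=o['eef_pos']-[0,0,-.001]
    ring=[P(e-d*.0075+ .014*(np.cos(a)*n+np.sin(a)*np.array([0,0,1]))) for a in np.linspace(0,6.28,30)]
    cv2.polylines(I,[np.array(ring)],True,(255,0,0),1)
    q=P(o['eef_pos'] if nm=='scene' else h0+.06*d); x=max(0,q[0]-200);y=max(0,min(q[1]-200,I.shape[0]-400))
    x=min(x,I.shape[1]-400); globals()[nm]=I[y:y+400,x:x+400]
cv2.imwrite('pics/m8.png',np.hstack([wrist,scene]))
E
```

```text
time_s: 9.6
eef_pos: [0.4918, 0.185, 0.2463]
eef_rot: [-0.004, 0.421, 0.907, -0.002]
wrist_force: [0.7, 0.0, -1.7]
opening: 0.153
[491.78634017 184.95965151 246.29141628] [ 0.764  0.645 -0.007] [ 0.7  0.  -1.7]
wrist tip_of free_hook 0.96 [593. 265. 248.] px [487. 243.]
scene tip_of board_eye 0.97 [ 753. -338.  150.] px [154. 221.]
scene tip_of board_eye 0.85 [ 838. -145.  148.] px [218. 268.]
scene tip_of board_eye 0.56 [499. 188. 253.] px [380. 157.]
```

View pics/m8.png

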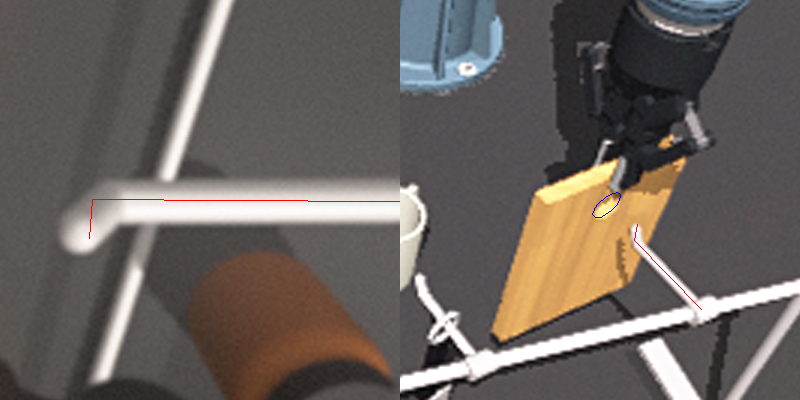

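The bar is parallel to the insertion direction, and the ring model sits on the hole at about (607,207). The line is offset by about 1 mm, so I shift by that and insert gently, watching the force.

```bash
python3 -m pendant '[[[0,-1,0,0,0],[8,6.5,0,0,0],[8,6.5,0,0,0],[0,0,0,0,0]]]'; python3 -m pendant '[[[6,5,0,0,0],[6,5,0,0,0],[0,0,0,0,0]]]';  python3 - <<'E'
from h import *
s=look('scene');find(s,'scene',['board_eye'],n=4)
o=monitor.get_obs();print(o['eef_pos'],o['wrist_force'])
w=look('wrist')
S=cv2.resize(s['img'][120:200,350:450],(500,400),interpolation=cv2.INTER_CUBIC)
W=cv2.resize(w['img'][180:330,230:350],(300,400))
cv2.imwrite('pics/m9.png',np.hstack([W,S])[...,::-1])
E
```

```text
time_s: 10.3
eef_pos: [0.5111, 0.1979, 0.2499]
eef_rot: [-0.0, 0.421, 0.907, 0.0]
wrist_force: [-1.1, -0.2, -1.8]
opening: 0.155
time_s: 10.68
eef_pos: [0.5228, 0.2077, 0.2499]
eef_rot: [-0.0, 0.421, 0.907, -0.0]
wrist_force: [-0.3, 0.5, -2.1]
opening: 0.152
scene tip_of board_eye 0.91 [ 751. -338.  148.] px [154. 220.]
scene tip_of board_eye 0.87 [ 491. -527.  149.] px [129. 137.]
scene tip_of board_eye 0.79 [ 838. -146.  150.] px [217. 267.]
scene tip_of board_eye 0.72 [525. 212. 250.] px [390. 167.]
[0.52237261 0.20738643 0.24984931] [-0.40344658  0.4282171  -2.41753121]
```

View pics/m9.png

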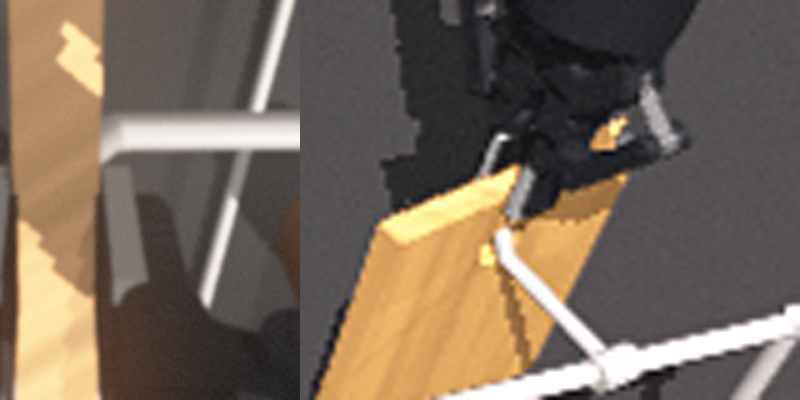

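The tip, near (503,238), is at the hole, whose lower-left part shows at (488,255). There is no contact force. I'll advance in small steps.

```bash
python3 -m pendant '[[[4,3.3,0,0,0],[4,3.3,0,0,0],[0,0,0,0,0]]]';  python3 -m pendant '[[[4,3.3,0,0,0],[4,3.3,0,0,0],[0,0,0,0,0]]]'
```

```text
time_s: 11.2
eef_pos: [0.5307, 0.2142, 0.25]
eef_rot: [0.0, 0.421, 0.907, 0.0]
wrist_force: [-0.8, -0.1, -3.1]
opening: 0.157
time_s: 11.58
eef_pos: [0.5387, 0.2208, 0.2499]
eef_rot: [-0.0, 0.421, 0.907, -0.0]
wrist_force: [0.4, 0.2, -2.2]
opening: 0.153
```

```bash
python3 -m pendant '[[[5,4.2,0,0,0],[5,4.2,0,0,0],[4,3.3,0,0,0],[0,0,0,0,0]]]';  python3 -m pendant '[[[0,0,-5,0,0],[0,0,-5,0,0],[0,0,-3,0,0],[0,0,0,0,0]]]'
python3 - <<'E'
from h import *
s=look('scene');find(s,'scene',['board_eye','board'],n=4)
o=monitor.get_obs();print(o['eef_pos'],o['wrist_force'])
w=look('wrist')
S=cv2.resize(s['img'][120:200,350:450],(500,400),interpolation=cv2.INTER_CUBIC)
W=cv2.resize(w['img'][180:330,230:350],(300,400))
cv2.imwrite('pics/m10.png',np.hstack([W,S])[...,::-1])
E
```

```text
time_s: 12.08
eef_pos: [0.5527, 0.2325, 0.2499]
eef_rot: [-0.0, 0.421, 0.907, -0.0]
wrist_force: [0.1, -0.3, -1.8]
opening: 0.153
time_s: 12.58
eef_pos: [0.5522, 0.2322, 0.2365]
eef_rot: [-0.0, 0.421, 0.907, -0.0]
wrist_force: [0.8, -0.1, -2.4]
opening: 0.153
scene tip_of board_eye 0.89 [553. 234. 239.] px [397. 180.]
scene tip_of board_eye 0.71 [ 752. -336.  150.] px [155. 220.]
scene tip_of board_eye 0.67 [ 439. -293.   97.] px [210. 150.]
scene tip_of board_eye 0.63 [ 842. -148.  151.] px [216. 268.]
scene tip_of board 0.92 [ 755. -341.   -3.] px [164. 250.]
scene tip_of board 0.81 [ 493. -531.   -1.] px [139. 169.]
scene tip_of board 0.62 [ 838. -148.   -1.] px [220. 293.]
scene tip_of board 0.6 [552. 230.  88.] px [379. 214.]
[0.55255082 0.23226182 0.23723839] [-0.11890168  0.37787964 -2.80824175]
```

View pics/m10.png

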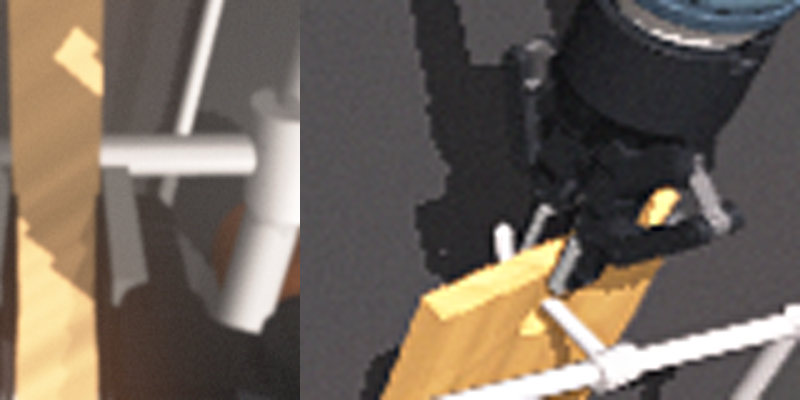

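The tip now shows behind the board at (503,240), and the bar enters the hole at (545,300). I'll lower by single millimetres until the weight transfers.

```bash
python3 -m pendant '[[[0,0,-1,0,0],[0,0,0,0,0]]]';  python3 -m pendant '[[[0,0,-1,0,0],[0,0,0,0,0]]]'; python3 -m pendant '[[[0,0,-1,0,0],[0,0,0,0,0]]]'
```

```text
time_s: 13.02
eef_pos: [0.5524, 0.2323, 0.236]
eef_rot: [-0.0, 0.421, 0.907, -0.0]
wrist_force: [-0.6, 0.1, -1.8]
opening: 0.158
time_s: 13.28
eef_pos: [0.5524, 0.2323, 0.2349]
eef_rot: [-0.0, 0.421, 0.907, -0.0]
wrist_force: [-0.3, 0.2, -2.5]
opening: 0.155
time_s: 13.52
eef_pos: [0.5524, 0.2323, 0.2339]
eef_rot: [-0.0, 0.421, 0.907, -0.0]
wrist_force: [-0.1, -0.1, -2.5]
opening: 0.156
```

```bash
python3 -m pendant '[[[0,0,-1,0,0],[0,0,0,0,0]]]';  python3 -m pendant '[[[0,0,-1,0,0],[0,0,0,0,0]]]'; python3 -m pendant '[[[0,0,-0.5,0,0],[0,0,0,0,0]]]'
```

```text
time_s: 13.78
eef_pos: [0.5526, 0.2323, 0.2338]
eef_rot: [0.0, 0.421, 0.907, 0.0]
wrist_force: [-2.3, -1.3, 3.2]
opening: 0.157
time_s: 14.02
eef_pos: [0.5526, 0.2323, 0.2337]
eef_rot: [0.001, 0.421, 0.907, 0.0]
wrist_force: [-3.0, -1.2, 8.3]
opening: 0.151
time_s: 14.28
eef_pos: [0.5527, 0.2323, 0.2336]
eef_rot: [0.001, 0.421, 0.907, 0.0]
wrist_force: [-5.5, -1.9, 9.5]
opening: 0.158
```

Weight has transferred. I'll relieve the preload, open a little and then withdraw upward.

```bash
python3 -m pendant '[[[0,0,2,0,0],[0,0,0,0,20],[0,0,0,0,26],[0,0,0,0,26],[0,0,0,0,26]]]';  python3 -m pendant '[[[0,0,8,0,26],[0,0,12,0,26],[0,0,30,0,26],[0,0,50,0,26],[0,0,50,0,26],[0,0,0,0,26]]]'
python3 - <<'E'
from h import *
s=look('scene','s11.png');find(s,'scene',['board_eye','board','turner','plate','mug','jar'],n=4)
w=look('wrist')
S=cv2.resize(s['img'][120:280,290:450],(400,400),interpolation=cv2.INTER_CUBIC)
W=cv2.resize(w['img'],(400,400))
cv2.imwrite('pics/m11.png',np.hstack([W,S])[...,::-1])
E
```

```text
time_s: 14.9
eef_pos: [0.5525, 0.2323, 0.2334]
eef_rot: [-0.0, 0.421, 0.907, -0.0]
wrist_force: [-1.4, -0.5, 1.0]
opening: 0.304
time_s: 15.65
eef_pos: [0.5543, 0.2327, 0.3905]
eef_rot: [0.004, 0.421, 0.907, 0.003]
wrist_force: [-0.2, -0.1, 0.2]
opening: 0.302
scene tip_of board_eye 0.97 [ 753. -338.  149.] px [154. 221.]
scene tip_of board_eye 0.89 [556. 235. 235.] px [397. 182.]
scene tip_of board_eye 0.57 [ 838. -147.  149.] px [217. 267.]
scene tip_of board_eye 0.56 [ 489. -528.  147.] px [129. 137.]
scene tip_of board 0.67 [ 836. -147.   -4.] px [221. 292.]
scene tip_of board 0.65 [553. 234.  87.] px [380. 214.]
scene tip_of board 0.63 [ 759. -340.   -3.] px [164. 251.]
scene tip_of board 0.59 [ 491. -532.   -2.] px [139. 169.]
scene tip_of turner 0.9 [647.  76. 231.] px [328. 200.]
scene tip_of plate 0.78 [ 437. -292.   94.] px [211. 150.]
scene tip_of mug 0.71 [403.   8.  -1.] px [304. 178.]
scene tip_of jar 0.66 [750. 176.  -5.] px [347. 289.]
```

View pics/m11.png

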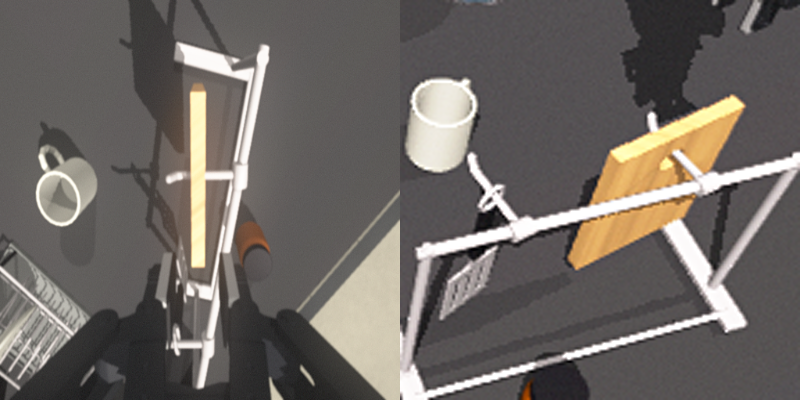

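The board hangs on the free hook, with the bar through the hole near (680,165), and the turner and mug are undisturbed. I'll wait 2 s, confirm it is still by image difference, then hand in.

```bash
python3 -m pendant '[[[0,0,15,0,26],[0,0,0,0,26],[0,0,0,0,26],[0,0,0,0,26],[0,0,0,0,26],[0,0,0,0,26],[0,0,0,0,26],[0,0,0,0,26]]]' >/dev/null; python3 -m pendant '[[[0,0,0,0,26],[0,0,0,0,26],[0,0,0,0,26],[0,0,0,0,26],[0,0,0,0,26],[0,0,0,0,26],[0,0,0,0,26],[0,0,0,0,26]]]'
python3 - <<'E'
from h import *
s=look('scene')['img'].astype(int)
for _ in range(6): t=look('scene')['img'].astype(int)
old=cv2.imread('pics/s11.png')[...,::-1].astype(int)
sl=np.s_[155:230,345:450]
print('now',abs(t-s)[sl].max(),'since release',(abs(s-old)[sl].max(2)>40).sum())
c=look('scene'); find(c,'scene',['board_eye','board','turner','turner_hook'],n=4)
o=order.hand_in(); print(o)
E
```

```text
time_s: 18.05
eef_pos: [0.5524, 0.2323, 0.3985]
eef_rot: [0.0, 0.421, 0.907, -0.0]
wrist_force: [0.9, -0.7, -0.1]
opening: 0.302
now 10 since release 17
scene tip_of board_eye 0.91 [ 841. -148.  150.] px [216. 268.]
scene tip_of board_eye 0.88 [551. 233. 239.] px [397. 179.]
scene tip_of board_eye 0.81 [ 751. -339.  151.] px [154. 220.]
scene tip_of board_eye 0.75 [ 490. -526.  148.] px [130. 137.]
scene tip_of board 0.82 [554. 234.  84.] px [380. 215.]
scene tip_of board 0.82 [ 756. -340.   -2.] px [164. 250.]
scene tip_of board 0.82 [ 836. -149.   -4.] px [220. 292.]
scene tip_of board 0.64 [ 493. -530.   -4.] px [140. 170.]
scene tip_of turner 0.87 [648.  73. 233.] px [327. 199.]
scene tip_of turner_hook 0.48 [680. 102. 248.] px [339. 209.]
the job is handed in; nothing more can be done
None
```

The wooden board now hangs by its finger hole on the free hook, and I handed the job in at about 18.5 s on the robot's clock.

**Last checks:**
- **Hanging:** the last picture shows the bar through the hole and the tip on the outer side of the board. The eye measured (551, 233, 239) mm and the lower edge (554, 234, 84) mm, so it hangs upright.
- **Still:** successive pictures before hand-in differed only by noise. 17 pixels around the board had changed since just after release, as the gripper moved up another 15 mm in between.
- **Gripper:** it was clear above the board, with wrist force about zero.
- **Other things:** the turner stayed on its hook. The plate, mug and jar measured within about 6 mm of where they started, after release.

**What failed or disagreed:**
- **First grip:** it closed on nothing. The fingers end about 20 mm short of where the reported TCP puts them. I opened, went about 20 mm lower and gripped the wood.
- **Hook direction:** the hook's bar points along about 40° yaw, not the 30° implied by the rail. I saw this in the pictures and turned the board to match the bar before hanging it.
- **Eye height:** it read 235 mm just after release and 239 mm at the end, which is within the networks' error of about 4 mm.

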